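# Wipe the bench plate clear and stand the plaque on it

### The job

Take the wooden scraper block and wipe all five loose copper offcuts off the steel bench plate into the open scrap tray at its end, touching the offcuts only with the scraper. Then stand the scraper back on its rubber mat as it was, and after that take the copper-faced plaque from its easel and stand it upright on its lower long edge in the middle of the cleared plate. Leave the other things on the bench where they are.

Things in the scene. Friction and masses are not known exactly. Their poses are not given: they have to be found in the camera images.
- plate: steel bench plate, fixed: 220 x 220, flat top 44 above the bench, origin on the bench under its centre. A strip 10 wide stands 9 above the top along its whole -x edge and its whole +x edge (200 clear between them); its two ends, -y and +y, are open, at y = +-110 from the centre.
- plate_top (a point): centre of the plate's flat top; axes as the plate's
- tray: scrap tray: open aluminium tray 200 (x) x 90 (y) x 30 high, walls and floor about 4, fixed, its inner side tucked 12 under one open end of the plate (the +y end or the -y end), centre 143 from the plate's centre. The other end has a closed flat grey case of the same outline and height. Origin: underside centre.
- mat: black rubber mat 150 x 150 x 4, fixed flat on the bench to one side, where the scraper stands; origin underside centre
- scraper: pale wooden scraper block, about 0.2 kg, standing on its wiping edge. Blade: 28 (x) x 110 (y) x 30 high; on its top centre a handle 24 (x) x 50 (y) x 50 high (from 30 to 80 above the underside). Origin: centre of the underside, z up through the handle. Same when turned half round.
- easel: dark wooden easel, fixed: base 120 x 120, a tilted back board and a ledge; the plaque leans on it 30 degrees from upright, its top towards the easel's -x. The back board stops about 40 short of the plaque's top edge.
- plaque: wooden plaque with embossed copper face, 16 thick (x) x 110 wide (y) x 90 tall (z), about 0.28 kg. Origin: centre of its lower long edge face; z runs up its height (90 = top edge), +x is the copper face. The relief stands at most 2.6 proud of the wood, in the lower 60 only.
- chip1: loose copper offcut on the plate, rectangular, 20 x 16, 6 thick; origin: underside centre
- chip2: loose copper offcut on the plate, narrow strip, 30 x 12, 6 thick; origin: underside centre
- chip3: loose copper offcut on the plate, round slug, diameter 20, 6 thick; origin: underside centre
- chip4: loose copper offcut on the plate, L-shaped, about 24 x 22, 6 thick; origin: underside centre
- chip5: loose copper offcut on the plate, square, 22 x 22, 6 thick; origin: underside centre
- hammer: hammer lying on the bench, handle towards its -x; a bystander; origin underside centre
- graver: steel graver with wooden handle, lying; a bystander; origin underside centre
- phone: flat phone 72 x 148 x 9; a bystander; origin underside centre
- jar: closed amber jar, diameter 60, 70 high; a bystander; origin underside centre
- dapping: steel block 50 x 50 x 50; a bystander; origin underside centre
- cabochon: green glass stone, diameter 22, 10 high; a bystander; origin underside centre
Things that resemble listed ones, but are neither listed nor needed, are in the scene too. Of the things that look like the scraper, take the one that is farthest to the robot's right at the start.

How it is judged:
On the way, in this order (a step that is already met when the one before it is completed fails the run):
1. all five offcuts lie in the scrap tray (x of chip1 in the frame of tray between -0.1 and 0.1 m and y of chip1 in the frame of tray between -0.045 and 0.045 m and height (world z) of each of chip1, chip2, chip3, chip4, chip5 below 0.03 m and x of chip2 in the frame of tray between -0.1 and 0.1 m and y of chip2 in the frame of tray between -0.045 and 0.045 m and x of chip3 in the frame of tray between -0.1 and 0.1 m and y of chip3 in the frame of tray between -0.045 and 0.045 m and x of chip4 in the frame of tray between -0.1 and 0.1 m and y of chip4 in the frame of tray between -0.045 and 0.045 m and x of chip5 in the frame of tray between -0.1 and 0.1 m and y of chip5 in the frame of tray between -0.045 and 0.045 m), for 0.2 s.
2. the scraper stands on its mat again (x of scraper in the frame of mat between -0.06 and 0.06 m and y of scraper in the frame of mat between -0.06 and 0.06 m and height (world z) of scraper below 0.012 m and angle between scraper's own z axis and vertical below 0.1 rad and contact force between the fingers and scraper below 0.1 N), for 0.2 s.
3. the plaque stands upright in the middle of the plate (horizontal distance between plaque and plate_top below 0.04 m and z of plaque in the frame of plate_top between -0.004 and 0.005 m and angle between plaque's own z axis and vertical below 0.08 rad), for 0.2 s.
At the end, for the whole second after the job is handed in: All offcuts lie in the tray, below its rim; the scraper stands on the mat within 0.1 rad of upright, centre within 60 mm of the mat's along each mat axis; the plaque stands on its lower long edge on the plate, upright within 0.08 rad, centre within 40 mm of the plate's; all at rest (all of step 1 and all of step 3 and x of scraper in the frame of mat between -0.06 and 0.06 m and y of scraper in the frame of mat between -0.06 and 0.06 m and height (world z) of scraper below 0.012 m and angle between scraper's own z axis and vertical below 0.1 rad and linear speed of each of chip1, chip2, chip3, chip4, chip5, scraper, plaque below 0.02 m/s); the robot touches nothing.
It fails at once if the robot itself touches an offcut (contact force between any of the fingers, the arm and chip1 above 0.3 N or contact force between any of the fingers, the arm and chip2 above 0.3 N or contact force between any of the fingers, the arm and chip3 above 0.3 N or contact force between any of the fingers, the arm and chip4 above 0.3 N or contact force between any of the fingers, the arm and chip5 above 0.3 N).
It fails at once if the plaque is used on an offcut (contact force between plaque and chip1 above 0.3 N or contact force between plaque and chip2 above 0.3 N or contact force between plaque and chip3 above 0.3 N or contact force between plaque and chip4 above 0.3 N or contact force between plaque and chip5 above 0.3 N).
It fails at once if a bystander is shifted by more than 30 mm (distance of any of hammer, graver, phone, jar, dapping, cabochon from where it was at the start of the episode above 0.03 m).
It also fails if it takes over 72 s, if anything falls off the work surface, if the arm or the gripper's body presses on something with over 40 N, if the wrist force passes 120 N, or if a joint passes its speed limit or range.

### The arm

A 6-joint arm with a two-finger parallel gripper is mounted at the origin on the work surface. World frame = base frame: x ahead of the robot, y to its left, z up, the work surface at z = 0. Lengths are in m, angles in rad, forces in N, time in s.
With the tool pointing down it reaches from about 0.25 to 0.775 m from the base axis. Payload 4 kg.
Tool frame: the origin (TCP) lies at the centre of the arm's flange, where the gripper is bolted on; the fingertips stand 199 mm ahead of it and the grasp point (between the pads) lies 180 mm ahead of it; z points along the fingers, y is the line along which they close (so a half turn about z gives the same grasp; the last joint's range is limited). The gripper opens to 94 mm and grips with 3 to 60 N. Pads are 16 mm wide; open, the fingers measure 119 mm over their backs; the gripper's body (75 mm by 177 mm) begins 78 mm behind the grasp point.
Start: joints at [1.135, 0.087, 1.371, -0, 1.684, -0.103], TCP at [0.18, 0.52, 0.405] pointing down, gripper open.
Joint ranges: [-3.1, 3.1], [-0.76, 2.03], [0.27, 2.55], [-1.08, 4.22], [0.17, 2.65], [-2.57, 2.57]. Speed limits (rad/s): [2.79, 2.79, 3.14, 3.14, 3.14, 3.14].

### API

Orientations are given as [roll, pitch, yaw] about the fixed x, y, z axes, in that order (R = Rz(yaw) Ry(pitch) Rx(roll)).
In Python, from bench import robot, eyes, models gives the robot as it stands.
- The arm moves only by the tool step_arm, never from a script. Its argument "commands" is a list that holds one entry, the list of rows, each a list of 7 numbers: the shift along the tool's x, y, z in mm, then the turn, a rotation vector about the tool's x, y, z in rad, then the finger opening in mm, from 0 to 94. In form: [[[tx, ty, tz, wx, wy, wz, gripper], ...]]. A call has 1 to 20 rows; each row shifts and turns the commanded pose from where the row before left it, along the tool's axes as they then stand; what a row does not reach is not made up. A row lasts 1/8 s, in which the tool goes at most 62.5 mm and 10.7 degrees, less where a joint would pass 70% of its speed; a pose out of reach is approached as far as the arm can. A call is refused whole if a number of a shift passes 62.5 or a number of a turn 0.188, either way. A call with a gripper value outside its range is refused whole. The fingers move at their own pace and stop on an object; the grip force is fixed at half the most. Time passes only in rows, so rows that do not move let the fingers close. It gives the time, the measured TCP pose, the force, the opening and the grip force at its end, in the units of the state.
- robot.get_obs(): the state, without advancing time (a new reading comes with each control period).
- eyes.snapshot(name): name is "scene" or "top"; returns a dict with "color" (420x560x3 uint8, red, green, blue), "camera_matrix" (3x3 intrinsics, pixels), "eye" and "rotation" of the camera in the world. Camera axes: x right, y up, looking along -z (the intrinsics and any distortion apply to the point x, -y, -z); pixel columns grow to the right and rows downward; lengths in m; the calibration is good to about 2 mm. A picture is of the moment at which its call begins. There is no depth.
- robot.close_job(): hands the job in; it is judged then, once.
Trained networks look in a picture, given as the dict that the camera call returned (one of the last four; its "shot" number tells which), for a name from the list of things; names that differ only in an ending like _2 or _b are one class to them, and where a whole thing is asked for, a point or a joint stands for the part that bears it (a point fixed in the world has none). Each returns a list of dicts, best first, with "confidence" (0 to 1); they miss things now and then, are a little off and sometimes report something else, mostly with a low value. They report only what shows in the picture. A call takes as long as a camera call. They do not tell look-alikes from the thing itself.
- models.masks_of(picture, query): "mask" (420x560 bool, what is visible of it) and "xy" ([column, row] in pixels, amid what is visible of it).
- models.tip_of(picture, query): "xy" ([column, row] in pixels: a listed point, or the origin of a listed thing).
The state is a dict: "time": time; "joint_positions": joint angles; "qvel": joint speeds; "joint_torque": joint torques, N m; "tool_pos": TCP position; "ee_rot": TCP orientation; "wrist_force": force on the tool from outside, world axes, zero at the start; "wrist_torque": the same for the moment, N m; "width": finger opening in m; "finger_force": force on a finger pad.
Only numpy, scipy, OpenCV 4.12 (cv2) and the standard library are available. Lean on these libraries where they do the work, as an engineer would, in place of code of your own. Each camera call takes 0.05 s, during which the arm holds its last target. There are 200 camera calls.

## Working session

There is one attempt and no reset: what is moved stays moved. The work goes in short steps, Python scripts to look and compute and a tool call to move; the robot and the scene stay as the last step left them, time stands still between calls to the robot, and variables do not carry over. Pictures are saved under pics/ and viewed, at most 10 in all, crops included, and the job is handed in when it is done.

Besides the shell and the picture viewer there is one more tool, called as name(argument=value, ...), one argument or row to a line, values as JSON. step_arm: Moves the arm, as the interface text tells. Its arguments: {"type":"object","properties":{"commands":{"type":"array"}},"required":["commands"]}

```bash
mkdir -p pics; ls; cat > h.py <<'E'
import numpy as np, cv2
from bench import robot, eyes, models
def proj(s,P):
    P=np.atleast_2d(P).astype(float); c=(P-np.array(s['eye']))@np.array(s['rotation'])
    q=np.c_[c[:,0],-c[:,1],-c[:,2]]@np.array(s['camera_matrix']).T
    return q[:,:2]/q[:,2:]
def ray(s,xy):
    d=np.linalg.inv(s['camera_matrix'])@np.array([xy[0],xy[1],1.])
    return np.array(s['eye']),np.array(s['rotation'])@np.array([d[0],-d[1],-d[2]])
def at(s,xy,z):
    e,d=ray(s,xy); return e+d*(z-e[2])/d[2]
def save(s,n): cv2.imwrite('pics/'+n+'.png',cv2.cvtColor(s['color'],cv2.COLOR_RGB2BGR))
E
python3 - <<'E'
from h import *
a=eyes.snapshot('scene');b=eyes.snapshot('top')
print(a.keys(),a['eye'],b['eye'],b['camera_matrix'])
im=np.hstack([a['color'],b['color']]);
save(a,'scene0');save(b,'top0')
for q in ['plate','plate_top','tray','mat','scraper','easel','plaque','chip1','chip2','chip3','chip4','chip5','hammer','graver','phone','jar','dapping','cabochon']:
  for n,s in (('sc',a),('top',b)):
    print(q,n,[(np.round(r['xy']).tolist(),round(r['confidence'],2),np.round(at(s,r['xy'],0.044 if q[:2] in('pl','ch') else 0),3)[:2].tolist()) for r in models.tip_of(s,q)][:4])
E
```

```text
pics
dict_keys(['color', 'camera_matrix', 'eye', 'rotation', 'shot']) [0.85892145 0.66001232 1.24263956] [ 0.33343649 -0.00379598  0.94456364] [[406.93739545   0.         275.19539776]
 [  0.         406.93739545 206.40961201]
 [  0.           0.           1.        ]]Traceback (most recent call last):
  File "<stdin>", line 8, in <module>
  File "h.py", line 11, in at
    e,d=ray(s,xy); return e+d*(z-e[2])/d[2]
                                       ~^^^
IndexError: invalid index to scalar variable.
```

```bash
python3 - <<'E'
from h import *
b=eyes.snapshot('top'); print(type(b['rotation']),b['rotation'],robot.get_obs()['ee_rot'])
E
```

```text
<class 'numpy.ndarray'> [ 0.18623992  0.00697366 -1.57167555] [-3.14022875e+00 -1.24540038e-04  2.80875592e+00]
```

View pics/scene0.png

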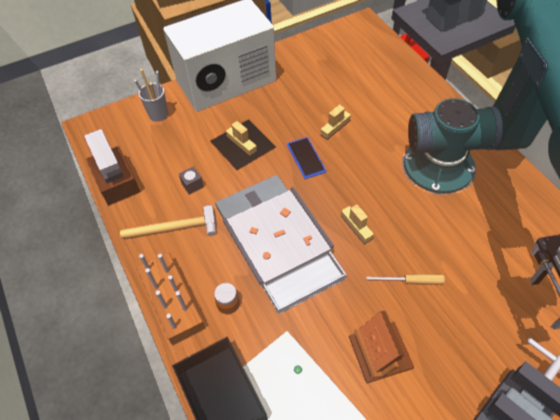

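View pics/top0.png

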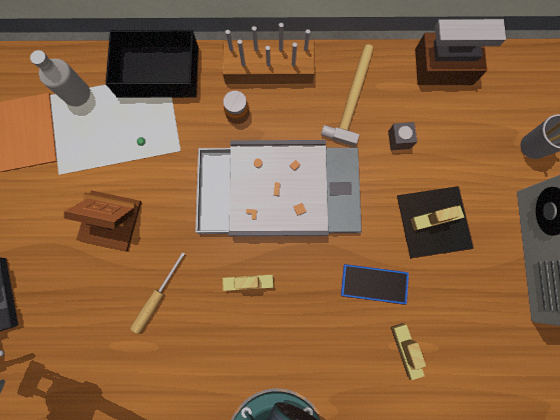

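The pictures show three scraper look-alikes in the top view: (437,217) on the black mat, (247,283) left of the base, and (409,351) near the base. The robot's right is the right side of the image (−y), so the one at (437,217) on the mat is the one meant. The plate is at (278,189), with the open tray on its left at (213,190) and the grey case on its right. The plaque and easel are at (105,215).

```bash
cat > fix.py <<'E'
E
sed -i '1a from scipy.spatial.transform import Rotation as Rot\ndef RR(s): return Rot.from_euler("xyz",s["rotation"]).as_matrix()' h.py
sed -i "s/np.array(s\['rotation'\])/RR(s)/g; s/^from scipy/from scipy/" h.py; rm fix.py
python3 - <<'E'
from h import *
a=eyes.snapshot('scene');b=eyes.snapshot('top')
def tri(p,q):
    e1,d1=ray(a,p);e2,d2=ray(b,q)
    t=np.linalg.lstsq(np.c_[d1,-d2],e2-e1,rcond=None)[0]
    u,v=e1+d1*t[0],e2+d2*t[1]
    return (u+v)/2,np.linalg.norm(u-v)
for q in ['plate_top','tray','mat','scraper','easel','plaque','chip1','chip2','chip3','chip4','chip5','jar']:
  R={}
  for n,s in (('sc',a),('top',b)):
    R[n]=models.tip_of(s,q)
    print(q,n,[(np.round(r['xy'],1).tolist(),round(r['confidence'],2),np.round(at(s,r['xy'],0.044 if q[:4] in('plat','chip') else 0),3)[:2].tolist()) for r in R[n]][:4])
  for i in R['sc'][:3]:
    for j in R['top'][:3]:
      x,e=tri(i['xy'],j['xy'])
      if e<.012: print('   tri',np.round(x,3),round(e,4))
for q in ['plate','mat','scraper','tray','plaque']:
  for r in models.masks_of(b,q)[:3]:
    m=r['mask'].astype(np.uint8); print(q,r['confidence'],cv2.minAreaRect(cv2.findNonZero(m)))
c=cv2.resize(b['color'][170:270,380:500],None,fx=6,fy=6,interpolation=cv2.INTER_CUBIC)[:, :]
d=cv2.resize(b['color'][170:270,40:160],None,fx=6,fy=6,interpolation=cv2.INTER_CUBIC)
cv2.imwrite('pics/crop1.png',cv2.resize(c,(720,600))[:,:,::-1]);cv2.imwrite('pics/crop2.png',cv2.resize(d,(720,600))[:,:,::-1])
E
```

```text
plate_top sc [([277.2, 231.6], 0.6, [0.544, -0.007]), ([279.6, 236.6], 0.23, [0.546, 0.01])]
plate_top top [([279.1, 186.8], 0.95, [0.548, -0.007])]
   tri [ 0.546 -0.006  0.048] 0.0027
tray sc [([304.3, 282.2], 0.84, [0.545, 0.141])]
tray top [([216.6, 188.4], 0.93, [0.555, 0.142]), ([401.0, 142.5], 0.29, [0.669, -0.303])]
   tri [0.55  0.143 0.011] 0.0068
mat sc [([243.2, 146.1], 0.8, [0.477, -0.359]), ([189.5, 184.9], 0.39, [0.682, -0.303])]
mat top [([434.8, 223.4], 0.7, [0.47, -0.37])]
   tri [ 0.472 -0.376 -0.02 ] 0.0038
scraper sc [([355.9, 229.8], 0.88, [0.339, 0.072]), ([332.0, 129.6], 0.58, [0.201, -0.28])]
scraper top [([433.9, 220.6], 0.89, [0.477, -0.369]), ([251.3, 281.4], 0.69, [0.337, 0.057]), ([402.1, 346.3], 0.66, [0.196, -0.278]), ([250.0, 212.5], 0.59, [0.497, 0.062])]
   tri [ 0.335  0.061 -0.018] 0.0071
   tri [ 0.197 -0.281 -0.004] 0.0053
easel sc [([375.7, 349.2], 0.93, [0.484, 0.382])]
easel top [([109.6, 211.5], 0.77, [0.5, 0.394])]
   tri [0.494 0.386 0.024] 0.0057
plaque sc [([369.1, 353.6], 0.95, [0.504, 0.383])]
plaque top [([257.6, 165.5], 0.63, [0.612,
[... 2753 characters left out ...]
031, 221.40383911132812), (66.2872543334961, 64.52220916748047), 78.69007110595703)
scraper 0.76 ((436.6097412109375, 217.48779296875), (13.618352890014648, 52.84920120239258), 75.52970886230469)
scraper 0.74 ((247.77157592773438, 282.80206298828125), (13.964422225952148, 50.15792465209961), 85.91438293457031)
scraper 0.43 ((435.26922607421875, 222.34616088867188), (65.50279235839844, 64.71832275390625), 78.69007110595703)
tray 0.79 ((213.7528839111328, 189.9197540283203), (33.69280242919922, 86.30211639404297), 2.0454084873199463)
plaque 0.59 ((98.61355590820312, 212.94635009765625), (67.79352569580078, 24.264005661010742), 11.592175483703613)
plaque 0.42 ((276.0, 189.5), (13.0, 6.0), 90.0)
```

View pics/crop1.png

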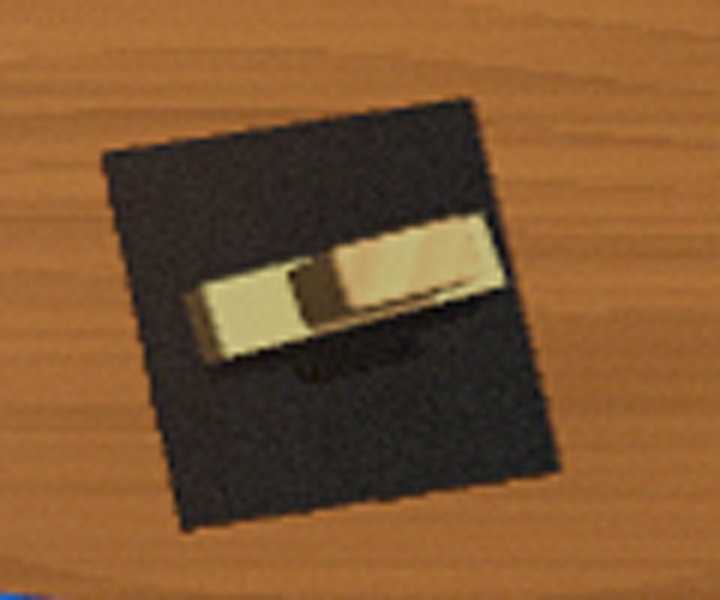

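View pics/crop2.png

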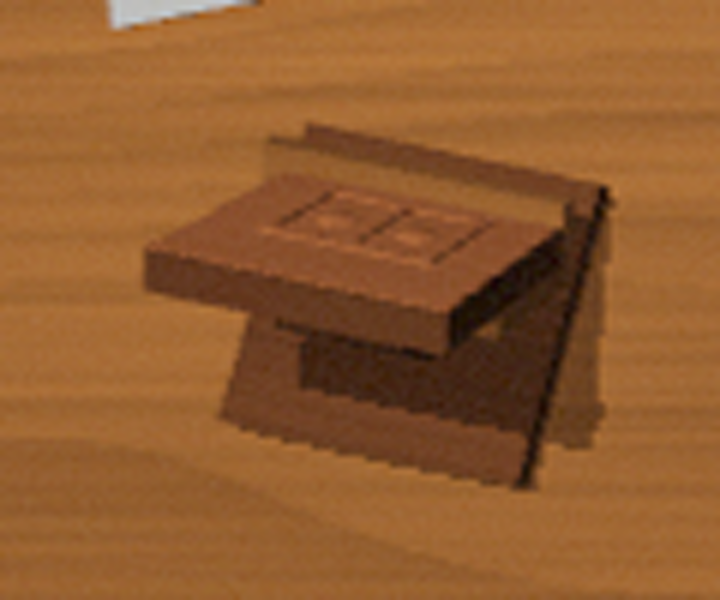

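The enlarged crop confirms it: a single pale scraper stands on the mat, running from (414,218) to (464,211) in the top view, and nothing else on the mat resembles it. Next I fit poses by silhouettes in both views.

```bash
cat > fit.py <<'E'
from h import *
from scipy.optimize import minimize
def box(x0,x1,y0,y1,z0,z1): return np.array([[x,y,z] for x in(x0,x1) for y in(y0,y1) for z in(z0,z1)])/1000.
SCR=[box(-14,14,-55,55,0,30),box(-12,12,-25,25,30,80)]
PLQ=[box(-8,8,-55,55,0,90)]
PLT=[box(-110,110,-110,110,40,44),box(-110,-100,-110,110,40,53),box(100,110,-110,110,40,53)]
MAT=[box(-75,75,-75,75,0,4)]
def sil(s,B,p,tilt):
    im=np.zeros((420,560),np.uint8)
    R=Rot.from_euler('ZY',[p[3],tilt]).as_matrix()
    for b in B:
        q=proj(s,b@R.T+p[:3]); h=cv2.convexHull((q*16).round().astype(np.int32))
        cv2.fillConvexPoly(im,h,255,cv2.LINE_AA,4)
    return im/255.
def fit(obs,B,p0,tilt=0,free=(0,1,2,3)):
    p0=np.array(p0,float);free=list(free)
    def c(v):
        p=p0.copy();p[free]=v;t=0
        for s,m in obs:
            a=sil(s,B,p,tilt);t+=1-np.minimum(a,m).sum()/np.maximum(a,m).sum()
        return t/len(obs)
    st=np.array([.01,.01,.01,.1])[free];v=p0[free]
    for k in range(3):
        sim=np.vstack([v]+[v+st[i]*np.eye(len(st))[i] for i in range(len(st))])
        r=minimize(c,v,method='Nelder-Mead',options=dict(initial_simplex=sim,xatol=1e-4,fatol=1e-5));v=r.x;st=st/-2
    p=p0.copy();p[free]=v;return p,r.fun
def pick(s,q,xyz,B=None,p=None,tilt=0):
    best=None
    for r in models.masks_of(s,q):
        sc=(sil(s,B,p,tilt)*r['mask']).sum()/np.maximum(sil(s,B,p,tilt),r['mask']).sum()
        if best is None or sc>best[0]: best=(sc,r['mask'].astype(float))
    return best
E
python3 - <<'E'
from fit import *
a=eyes.snapshot('scene');b=eyes.snapshot('top')
for n,q,B,p,t in [('scr','scraper',SCR,[.477,-.369,.004,.2],0),('plq','plaque',PLQ,[.511,.387,.022,.1],-np.pi/6),('plq180?','plaque',PLQ,[.511,.387,.022,-.25],-np.pi/6),('plate','plate',PLT,[.547,-.007,0,0],0),('mat','mat',MAT,[.472,-.372,0,.2],0)]:
    o=[]
    for s in (a,b):
        m=pick(s,q,None,B,np.array(p),t); print(q,round(m[0],2) if m else None)
        if m and m[0]>.3:o.append((s,m[1]))
    for k in ([o]+([[x] for x in o] if n in('scr','plate') else [])):
        f=(0,1,2,3) if len(k)==2 else (0,1,3)
        r,c=fit(k,B,p,t,f); print(n,len(k),np.round(r,4),round(c,3))
print(robot.get_obs()['time'],robot.get_obs()['tool_pos'])
c=np.hstack([cv2.resize(a['color'][300:400,330:430],(400,400),interpolation=2),cv2.resize(a['color'][115:165,210:260],(400,400),interpolation=2)])
cv2.imwrite('pics/crop3.png',c[:,:,::-1])
E
```

```text
scraper 0.8
scraper 0.83
scr 2 [ 0.4805 -0.3702 -0.0022  0.2391] 0.129
scr 1 [ 0.4805 -0.3637  0.004   0.1733] 0.148
scr 1 [ 0.4796 -0.3683  0.004   0.2528] 0.094
plaque 0.74
plaque 0.63
plq 2 [ 0.5077  0.383   0.0271 -0.1963] 0.086
plaque 0.76
plaque 0.86
plq180? 2 [ 0.5076  0.3826  0.027  -0.1977] 0.085
plate 0.89
plate 0.94
plate 2 [ 0.548  -0.0042 -0.0059  0.0062] 0.061
plate 1 [ 5.48e-01 -5.00e-04  0.00e+00  6.60e-03] 0.073
plate 1 [ 0.5483 -0.0047  0.      0.0124] 0.054
mat 0.63
mat 0.76
mat 2 [ 0.4749 -0.3722 -0.007   0.1462] 0.261
2.35 [0.17969859 0.51981653 0.40467462]
```

View pics/crop3.png

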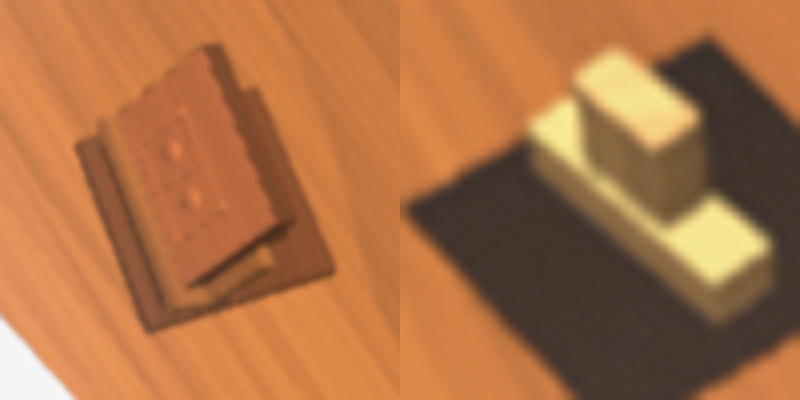

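The crop shows the plaque leaning top-towards-robot on its easel, copper face outward. The scraper stands on the mat with its handle clear. The fits give scraper (.480, -.369) at yaw .245, plate (.548, -.003), and plaque origin (.508, .383, .027) at yaw -.197.

```bash
cat > plan.py <<'E'
from h import *
def down(az,lean=0,yaw=0):
    "tool z down, tool y at azimuth az; rotation matrix"
    y=np.array([np.cos(az),np.sin(az),0]);z=np.array([0,0,-1.]);return np.c_[np.cross(y,z),y,z]
def rows(wps,grip,start=None):
    """wps: list of (pos,R,n)"""
    o=robot.get_obs(); p=np.array(o['tool_pos']);R=Rot.from_euler('xyz',o['ee_rot'])
    if start: p,R=np.array(start[0],float),Rot.from_matrix(start[1])
    out=[]
    for P,Q,n in wps:
        P=np.array(P,float);Q=Rot.from_matrix(Q)
        for k in range(n):
            f=1/(n-k); d=R.inv().apply((P-p)*f)*1000; w=(R.inv()*Q).as_rotvec()*f
            d=np.round(d*2)/2; w=np.round(w,3)
            out.append([*d,*w,grip]); p=p+R.apply(d)/1000; R=R*Rot.from_rotvec(w)
    print(str([[float(f'{x:g}') for x in r] for r in out]).replace('.0,',',').replace('.0]',']').replace('-0,','0,')); print('end',p.round(4),'max shift',np.abs(np.array(out)[:,:3]).max(),'turn',np.abs(np.array(out)[:,3:6]).max(),'n',len(out))
def st():
    o=robot.get_obs();print(round(o['time'],2),np.round(o['tool_pos'],4),np.round(Rot.from_euler('xyz',o['ee_rot']).as_matrix(),3).tolist(),np.round(o['joint_positions'],2),o['width'],o['finger_force'],np.round(o['wrist_force'],1))
E
python3 - <<'E'
from plan import *
rows([([.48,-.369,.344],down(.245),18)],60)
E
```

```text
[[-32, -41, 3.5, 0, 0, 0.055, 60], [-34, -39.5, 3.5, 0, 0, 0.055, 60], [-36, -37.5, 3.5, 0, 0, 0.055, 60], [-38.5, -35.5, 3.5, 0, 0, 0.055, 60], [-40, -33.5, 3.5, 0, 0, 0.055, 60], [-42, -31, 3.5, 0, 0, 0.055, 60], [-43.5, -28.5, 3.5, 0, 0, 0.055, 60], [-45, -26, 3.5, 0, 0, 0.055, 60], [-46.5, -23.5, 3.5, 0, 0, 0.055, 60], [-47.5, -21, 3, 0, 0, 0.055, 60], [-49, -18.5, 3.5, 0, 0, 0.055, 60], [-49.5, -16, 3, 0, 0, 0.055, 60], [-50.5, -13, 3.5, 0, 0, 0.055, 60], [-51, -10, 3, 0, 0, 0.056, 60], [-51.5, -7.5, 3.5, 0, 0, 0.055, 60], [-52, -4.5, 3, 0, 0, 0.056, 60], [-52.5, -1.5, 3.5, 0, 0, 0.055, 60], [-52, 1, 3, 0, 0, 0.056, 60]]
end [ 0.4799 -0.369   0.3442] max shift 52.5 turn 0.056 n 18
```

step_arm(
  commands=[
    [[-32,-41,3.5,0,0,0.055,60],[-34,-39.5,3.5,0,0,0.055,60],[-36,-37.5,3.5,0,0,0.055,60],[-38.5,-35.5,3.5,0,0,0.055,60],[-40,-33.5,3.5,0,0,0.055,60],[-42,-31,3.5,0,0,0.055,60],[-43.5,-28.5,3.5,0,0,0.055,60],[-45,-26,3.5,0,0,0.055,60],[-46.5,-23.5,3.5,0,0,0.055,60],[-47.5,-21,3,0,0,0.055,60],[-49,-18.5,3.5,0,0,0.055,60],[-49.5,-16,3,0,0,0.055,60],[-50.5,-13,3.5,0,0,0.055,60],[-51,-10,3,0,0,0.056,60],[-51.5,-7.5,3.5,0,0,0.055,60],[-52,-4.5,3,0,0,0.056,60],[-52.5,-1.5,3.5,0,0,0.055,60],[-52,1,3,0,0,0.056,60],[0,0,0,0,0,0,60]],
  ],
)

```text
time: 4.72
tool_pos: [0.4801, -0.372, 0.3419]
ee_rot: [-3.14, -0.002, 1.812]
wrist_force: [-0.5, 0.4, 0.1]
width: 0.0599
finger_force: 0.0
```

```bash
python3 - <<'E'
from plan import *
st()
rows([([.48,-.369,.244],down(.245),4)],60)
E
```

```text
4.72 [ 0.4801 -0.372   0.3419] [[-0.239, 0.971, -0.002], [0.971, 0.239, 0.002], [0.002, -0.002, -1.0]] [-0.75  0.23  1.33 -0.    1.58 -0.99] 0.059942793654359144 0.0 [-0.5  0.4  0.1]
[[0.5, 0, 24.5, 0, -0.001, -0.001, 60], [1, 0.5, 24.5, -0.001, 0, -0.001, 60], [0.5, 0, 24.5, 0, -0.001, -0.001, 60], [1, 0, 24.5, -0.001, 0, 0, 60]]
end [ 0.4797 -0.3689  0.2439] max shift 24.5 turn 0.001 n 4
```

step_arm(
  commands=[
    [[0.5,0,24.5,0,0,0,60],[1,0.5,24.5,0,0,0,60],[0.5,0,24.5,0,0,0,60],[1,0,24.5,0,0,0,60],[0,0,0,0,0,0,60],[0,0,0,0,0,0,20],[0,0,0,0,0,0,20],[0,0,0,0,0,0,20],[0,0,0,0,0,0,20],[0,0,0,0,0,0,20],[0,0,0,0,0,0,20]],
  ],
)

```text
time: 6.1
tool_pos: [0.4798, -0.366, 0.2467]
ee_rot: [3.141, 0.001, 1.816]
wrist_force: [-0.8, 0.5, 2.6]
width: 0.0243
finger_force: 30.0
```

```bash
python3 - <<'E'
from plan import *
st()
o=robot.get_obs();p=np.array(o['tool_pos'])
az=np.arctan2(o['ee_rot'][1]*0+Rot.from_euler('xyz',o['ee_rot']).as_matrix()[1,1],Rot.from_euler('xyz',o['ee_rot']).as_matrix()[0,1]);print(az,p[2])
E
```

```text
6.1 [ 0.4798 -0.366   0.2467] [[-0.243, 0.97, 0.001], [0.97, 0.243, -0.0], [-0.001, 0.001, -1.0]] [-0.75  0.28  1.46  0.    1.4  -0.99] 0.024268107207229984 29.9998140335083 [-0.8  0.5  2.6]
0.24504116310559837 0.2466882230393817
```

```bash
cat >> plan.py <<'E'
C0=([.4796,-.366,.2464],down(.245)) # commanded pose at scraper grasp
E
python3 - <<'E'
from plan import *
U=down(1.579)
rows([([.4796,-.366,.356],down(.245),3),([.510,-.088,.356],U,10),([.510,-.088,.288],U,4)],20,C0)
E
```

```text
[[0, 0, -36.5, 0, 0, 0, 20], [0, 0, -36.5, 0, 0, 0, 20], [0, 0, -36.5, 0, 0, 0, 20], [26, 9.5, 0, 0, 0, -0.133, 20], [24.5, 13, 0, 0, 0, -0.133, 20], [23, 16.5, 0, 0, 0, -0.134, 20], [20.5, 19, 0, 0, 0, -0.133, 20], [17.5, 21.5, 0, 0, 0, -0.133, 20], [14.5, 24, 0, 0, 0, -0.134, 20], [11.5, 25.5, 0, 0, 0, -0.133, 20], [8, 27, 0, 0, 0, -0.134, 20], [4, 28, 0, 0, 0, -0.133, 20], [0.5, 28, 0, 0, 0, -0.134, 20], [0, 0, 17, 0, 0, 0, 20], [0, 0, 17, 0, 0, 0, 20], [0, 0, 17, 0, 0, 0, 20], [0, 0, 17, 0, 0, 0, 20]]
end [ 0.51   -0.0878  0.2879] max shift 36.5 turn 0.134 n 17
```

step_arm(
  commands=[
    [[0,0,-36.5,0,0,0,20],[0,0,-36.5,0,0,0,20],[0,0,-36.5,0,0,0,20],[26,9.5,0,0,0,-0.133,20],[24.5,13,0,0,0,-0.133,20],[23,16.5,0,0,0,-0.134,20],[20.5,19,0,0,0,-0.133,20],[17.5,21.5,0,0,0,-0.133,20],[14.5,24,0,0,0,-0.134,20],[11.5,25.5,0,0,0,-0.133,20],[8,27,0,0,0,-0.134,20],[4,28,0,0,0,-0.133,20],[0.5,28,0,0,0,-0.134,20],[0,0,17,0,0,0,20],[0,0,17,0,0,0,20],[0,0,17,0,0,0,20],[0,0,13,0,0,0,20],[0,0,0,0,0,0,20],[0,0,0,0,0,0,20]],
  ],
)

```text
time: 8.48
tool_pos: [0.5102, -0.088, 0.2921]
ee_rot: [-3.141, 0.001, -3.134]
wrist_force: [-0.9, -1.0, -1.7]
width: 0.0239
finger_force: 30.0
```

```bash
python3 - <<'E'
from plan import *
st()
a=eyes.snapshot('scene');b=eyes.snapshot('top')
im=np.hstack([cv2.resize(a['color'][160:310,190:390],(400,300),interpolation=2),cv2.resize(b['color'][130:250,190:370],(400,267),interpolation=2)[:267].copy() if 0 else cv2.resize(b['color'][120:255,190:370],(400,300),interpolation=2)])
cv2.imwrite('pics/p1.png',im[:,:,::-1])
E
```

```text
8.47 [ 0.5102 -0.088   0.2921] [[-1.0, -0.008, 0.001], [-0.008, 1.0, -0.0], [-0.001, -0.0, -1.0]] [-0.28  0.07  1.62  0.    1.46 -1.86] 0.023858689369205197 29.99890387058258 [-0.9 -1.  -1.7]
```

View pics/p1.png

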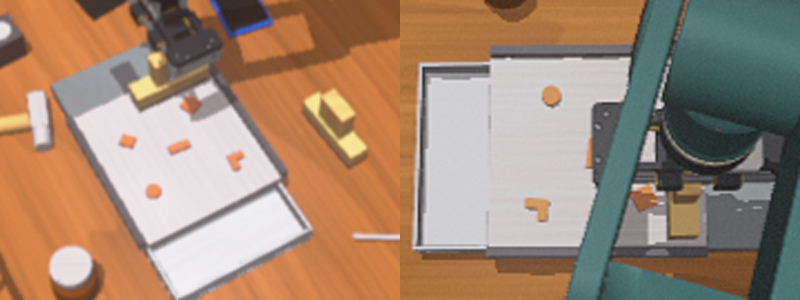

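The picture shows the scraper at the far end of the plate, just behind the square chip, with its blade clear of the side strip. All five offcuts lie ahead of it. I descend the last 4 mm next.

step_arm(
  commands=[
    [[0,0,2,0,0,0,20],[0,0,1.5,0,0,0,20],[0,0,0,0,0,0,20],[0,0,0,0,0,0,20]],
  ],
)

```text
time: 9.07
tool_pos: [0.51, -0.0877, 0.2882]
ee_rot: [3.142, 0.0, -3.133]
wrist_force: [0.8, 0.2, -1.0]
width: 0.0235
finger_force: 30.0
```

step_arm(
  commands=[
    [[0,6,0,0,0,0,20],[0,12,0,0,0,0,20],[0,15,0,0,0,0,20],[0,15,0,0,0,0,20],[0,15,0,0,0,0,20],[0,15,0,0,0,0,20],[0,15,0,0,0,0,20],[0,15,0,0,0,0,20],[0,15,0,0,0,0,20],[0,15,0,0,0,0,20],[0,15,0,0,0,0,20],[0,12,0,0,0,0,20],[0,12,0,0,0,0,20],[0,12,0,0,0,0,20],[0,12,0,0,0,0,20],[0,2,0,0,0,0,20],[0,0,0,0,0,0,20],[0,0,0,0,0,0,20],[0,0,-20,0,0,0,20],[0,0,-20,0,0,0,20]],
  ],
)

```text
time: 11.58
tool_pos: [0.5083, 0.1148, 0.3283]
ee_rot: [-3.141, -0.001, -3.134]
wrist_force: [0.6, 0.5, -1.4]
width: 0.0238
finger_force: 30.0
```

```bash
python3 - <<'E'
from plan import *
st()
a=eyes.snapshot('scene')
im=cv2.resize(a['color'][160:310,190:390],(800,600),interpolation=2)
cv2.imwrite('pics/p2.png',im[:,:,::-1])
b=eyes.snapshot('top')
print([(np.round(r['xy']).tolist(),round(r['confidence'],2),np.round(at(b,r['xy'],.044),3)[:2].tolist()) for r in models.tip_of(b,'chip1')],
[(np.round(r['xy']).tolist(),round(r['confidence'],2),np.round(at(a,r['xy'],.044),3)[:2].tolist()) for r in models.tip_of(a,'chip1')])
E
```

```text
11.57 [0.5083 0.1148 0.3283] [[-1.0, -0.007, -0.001], [-0.007, 1.0, -0.0], [0.001, -0.0, -1.0]] [ 0.11  0.05  1.56 -0.    1.53 -1.46] 0.023811568454623223 29.9988654255867 [ 0.6  0.5 -1.4]
[([294.0, 164.0], 0.54, [0.601, -0.041]), ([224.0, 199.0], 0.3, [0.52, 0.119])] [([306.0, 277.0], 0.6, [0.544, 0.149]), ([326.0, 261.0], 0.53, [0.477, 0.132]), ([252.0, 235.0], 0.49, [0.607, -0.031]), ([315.0, 265.0], 0.47, [0.507, 0.13]), ([264.0, 255.0], 0.39, [0.609, 0.037])]
```

View pics/p2.png

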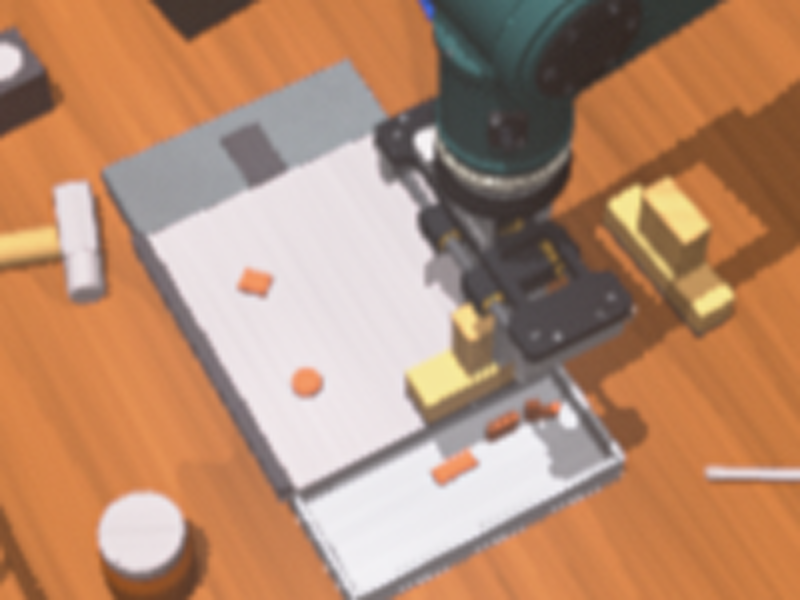

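Three offcuts are in the tray, around crop (455,467), (502,425) and (540,410). Two remain on the plate at crop (256,282) and (306,382). Next is the second pass at x ≈ .586.

step_arm(
  commands=[
    [[-12,-33,0,0,0,0,20],[-12,-34,0,0,0,0,20],[-12,-34,0,0,0,0,20],[-12,-34,0,0,0,0,20],[-12,-34,0,0,0,0,20],[-13,-34,0,0,0,0,20],[0,0,0,0,0,0,20],[0,0,15,0,0,0,20],[0,0,15,0,0,0,20],[0,0,7,0,0,0,20],[0,0,3,0,0,0,20],[0,0,0,0,0,0,20],[0,0,0,0,0,0,20]],
  ],
)

```text
time: 13.4
tool_pos: [0.5832, -0.0871, 0.2889]
ee_rot: [-3.141, 0.001, -3.133]
wrist_force: [0.5, 0.2, -2.3]
width: 0.0239
finger_force: 30.0
```

step_arm(
  commands=[
    [[0,6,0,0,0,0,20],[0,12,0,0,0,0,20],[0,15,0,0,0,0,20],[0,15,0,0,0,0,20],[0,15,0,0,0,0,20],[0,15,0,0,0,0,20],[0,15,0,0,0,0,20],[0,15,0,0,0,0,20],[0,15,0,0,0,0,20],[0,15,0,0,0,0,20],[0,15,0,0,0,0,20],[0,12,0,0,0,0,20],[0,12,0,0,0,0,20],[0,12,0,0,0,0,20],[0,12,0,0,0,0,20],[0,2,0,0,0,0,20],[0,0,0,0,0,0,20],[0,0,0,0,0,0,20],[0,0,-30,0,0,0,20],[0,0,-38,0,0,0,20]],
  ],
)

```text
time: 15.9
tool_pos: [0.5812, 0.1153, 0.3555]
ee_rot: [-3.141, -0.003, -3.134]
wrist_force: [0.5, -0.3, -1.1]
width: 0.0238
finger_force: 30.0
```

```bash
python3 - <<'E'
from plan import *
st()
a=eyes.snapshot('scene');b=eyes.snapshot('top')
im=np.hstack([cv2.resize(a['color'][160:310,190:390],(400,300),interpolation=2),cv2.resize(b['color'][120:255,190:370],(400,300),interpolation=2)])
cv2.imwrite('pics/p3.png',im[:,:,::-1])
o=robot.get_obs()
# back to the mat, from the commanded pose
U=down(1.579);D=down(.245)
rows([([.4796,-.366,.356],D,16),([.4796,-.366,.248],D,4)],20,([.5832,.1155,.356],U))
E
```

```text
15.9 [0.5812 0.1153 0.3555] [[-1.0, -0.007, -0.003], [-0.007, 1.0, -0.0], [0.003, -0.0, -1.0]] [ 0.1   0.2   1.34 -0.    1.6  -1.48] 0.02376652462954448 29.998922646045685 [ 0.5 -0.3 -1.1]
[[6.5, -30, 0, 0, 0, 0.083, 20], [4, -30.5, 0, 0, 0, 0.083, 20], [1.5, -30.5, 0, 0, 0, 0.083, 20], [-1, -31, 0, 0, 0, 0.083, 20], [-3.5, -30.5, 0, 0, 0, 0.083, 20], [-6, -30, 0, 0, 0, 0.084, 20], [-8.5, -29.5, 0, 0, 0, 0.083, 20], [-11, -29, 0, 0, 0, 0.084, 20], [-13, -28, 0, 0, 0, 0.084, 20], [-15.5, -26.5, 0, 0, 0, 0.083, 20], [-17.5, -25.5, 0, 0, 0, 0.084, 20], [-19.5, -23.5, 0, 0, 0, 0.083, 20], [-21.5, -22, 0, 0, 0, 0.084, 20], [-23.5, -20, 0, 0, 0, 0.083, 20], [-25, -18, 0, 0, 0, 0.084, 20], [-26.5, -16, 0, 0, 0, 0.083, 20], [0, 0, 27, 0, 0, 0, 20], [0, 0, 27, 0, 0, 0, 20], [0, 0, 27, 0, 0, 0, 20], [0, 0, 27, 0, 0, 0, 20]]
end [ 0.4794 -0.3659  0.248 ] max shift 31.0 turn 0.084 n 20
```

View pics/p3.png

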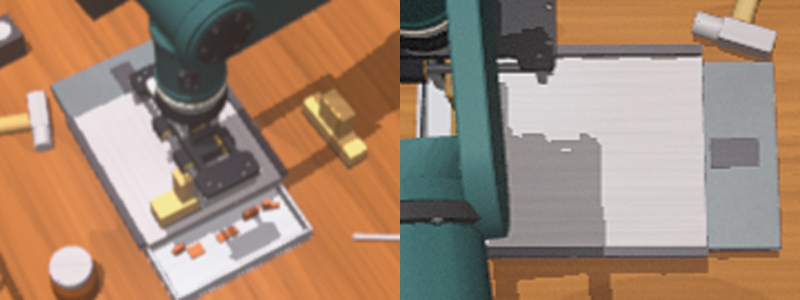

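All five offcuts are in the tray and the plate is clear. The scraper goes back to the mat.

step_arm(
  commands=[
    [[6.5,-30,0,0,0,0.083,20],[4,-30.5,0,0,0,0.083,20],[1.5,-30.5,0,0,0,0.083,20],[-1,-31,0,0,0,0.083,20],[-3.5,-30.5,0,0,0,0.083,20],[-6,-30,0,0,0,0.084,20],[-8.5,-29.5,0,0,0,0.083,20],[-11,-29,0,0,0,0.084,20],[-13,-28,0,0,0,0.084,20],[-15.5,-26.5,0,0,0,0.083,20],[-17.5,-25.5,0,0,0,0.084,20],[-19.5,-23.5,0,0,0,0.083,20],[-21.5,-22,0,0,0,0.084,20],[-23.5,-20,0,0,0,0.083,20],[-25,-18,0,0,0,0.084,20],[-26.5,-16,0,0,0,0.083,20],[0,0,35,0,0,0,20],[0,0,35,0,0,0,20],[0,0,34,0,0,0,20],[0,0,0,0,0,0,20]],
  ],
)

```text
time: 18.5
tool_pos: [0.4766, -0.365, 0.2483]
ee_rot: [-3.138, -0.006, 1.815]
wrist_force: [-0.1, -0.3, -1.0]
width: 0.0241
finger_force: 30.0
```

step_arm(
  commands=[
    [[0,0,0,0,0,0,20],[0,0,2,0,0,0,20],[0,0,1.5,0,0,0,20],[0,0,0,0,0,0,20]],
  ],
)

```text
time: 19.0
tool_pos: [0.4776, -0.3655, 0.2489]
ee_rot: [3.141, 0.0, 1.816]
wrist_force: [-0.8, -0.6, -1.7]
width: 0.0237
finger_force: 30.0
```

step_arm(
  commands=[
    [[0,0,1,0,0,0,20],[0,0,1,0,0,0,20],[0,0,0,0,0,0,20]],
  ],
)

```text
time: 19.38
tool_pos: [0.4776, -0.3655, 0.2465]
ee_rot: [-3.141, -0.0, 1.816]
wrist_force: [-0.2, 0.3, -1.7]
width: 0.0238
finger_force: 30.0
```

step_arm(
  commands=[
    [[0,0,0.5,0,0,0,20],[0,0,0.5,0,0,0,20],[0,0,0,0,0,0,20]],
  ],
)

```text
time: 19.75
tool_pos: [0.4776, -0.3655, 0.2455]
ee_rot: [-3.142, -0.0, 1.816]
wrist_force: [0.3, 0.1, -1.3]
width: 0.0236
finger_force: 30.0
```

step_arm(
  commands=[
    [[0,0,0.5,0,0,0,20],[0,0,0,0,0,0,26],[0,0,0,0,0,0,50],[0,0,0,0,0,0,50],[0,0,0,0,0,0,50],[0,0,-20,0,0,0,50],[0,0,-40,0,0,0,50],[0,0,-50,0,0,0,50],[0,0,0,0,0,0,50]],
  ],
)

```text
time: 20.88
tool_pos: [0.4782, -0.3661, 0.3613]
ee_rot: [3.135, 0.009, 1.816]
wrist_force: [0.2, -0.1, -0.5]
width: 0.0499
finger_force: 0.0
```

```bash
cat >> plan.py <<'E'
PQ=np.array([.5077,.3827,.027]);RP=Rot.from_euler('ZY',[-.197,-np.pi/6]).as_matrix()
TP=np.c_[np.cross(RP[:,0],-RP[:,2]),RP[:,0],-RP[:,2]]
def tcp(z): return PQ+RP[:,2]*z
E
python3 - <<'E'
from plan import *
st()
print(tcp(.341),tcp(.261),TP.round(3).tolist())
rows([([.45,-.1,.37],down(.1),5),([.40,.2,.38],down(-.1),6),(tcp(.341),TP,7)],50)
E
```

```text
20.88 [ 0.4782 -0.3661  0.3613] [[-0.243, 0.97, 0.008], [0.97, 0.243, -0.008], [-0.009, 0.006, -1.0]] [-0.75  0.21  1.32  0.    1.6  -0.99] 0.04993693517674191 0.0 [ 0.2 -0.1 -0.5]
[0.34049778 0.41607167 0.32231466] [0.37972411 0.40824254 0.25303263] [[0.196, 0.849, 0.49], [0.981, -0.17, -0.098], [0.0, 0.5, -0.866]]
[[53, 7.5, -2, 0.001, 0.002, 0.029, 50], [53, 6, -2, 0.001, 0.002, 0.029, 50], [53.5, 4.5, -2, 0.002, 0.002, 0.029, 50], [53.5, 2.5, -2, 0.001, 0.001, 0.029, 50], [53.5, 1.5, -2, 0.002, 0.002, 0.029, 50], [50.5, -3.5, -1.5, 0, 0, 0.033, 50], [50.5, -5, -1.5, 0, 0, 0.033, 50], [50, -6.5, -1.5, 0, 0, 0.034, 50], [50, -8.5, -2, 0, 0, 0.033, 50], [50, -10, -1.5, 0, 0, 0.034, 50], [49, -11.5, -2, 0, 0, 0.033, 50], [30, -11.5, 8.5, -0.075, -0.004, 0.014, 50], [29.5, -12.5, 7, -0.075, -0.004, 0.013, 50], [29.5, -13.5, 6, -0.075, -0.004, 0.014, 50], [29.5, -14.5, 5, -0.075, -0.003, 0.014, 50], [29.5, -15, 4, -0.074, -0.003, 0.013, 50], [29, -15.5, 2.5, -0.075, -0.004, 0.013, 50], [29, -16, 1, -0.074, -0.003, 0.014, 50]]
end [0.3405 0.4162 0.3226] max shift 53.5 turn 0.075 n 18
```

step_arm(
  commands=[
    [[53,7.5,-2,0,0,0.029,50],[53,6,-2,0,0,0.029,50],[53.5,4.5,-2,0,0,0.029,50],[53.5,2.5,-2,0,0,0.029,50],[53.5,1.5,-2,0,0,0.029,50],[50.5,-3.5,-1.5,0,0,0.033,50],[50.5,-5,-1.5,0,0,0.033,50],[50,-6.5,-1.5,0,0,0.034,50],[50,-8.5,-2,0,0,0.033,50],[50,-10,-1.5,0,0,0.034,50],[49,-11.5,-2,0,0,0.033,50],[30,-11.5,8.5,-0.075,-0.004,0.014,50],[29.5,-12.5,7,-0.075,-0.004,0.013,50],[29.5,-13.5,6,-0.075,-0.004,0.014,50],[29.5,-14.5,5,-0.075,-0.003,0.014,50],[29.5,-15,4,-0.074,-0.003,0.013,50],[29,-15.5,2.5,-0.075,-0.004,0.013,50],[29,-16,1,-0.074,-0.003,0.014,50],[0,0,0,0,0,0,50],[0,0,0,0,0,0,50]],
  ],
)

```text
time: 23.38
tool_pos: [0.3399, 0.4162, 0.317]
ee_rot: [2.619, 0.002, 1.374]
wrist_force: [1.0, -0.2, -0.1]
width: 0.0503
finger_force: 0.0
```

```bash
python3 - <<'E'
from plan import *
from fit import *
st()
a=eyes.snapshot('scene');b=eyes.snapshot('top')
im=np.hstack([cv2.resize(a['color'][280:400,310:430],(400,400),interpolation=2),np.vstack([cv2.resize(a['color'][115:165,210:260],(400,200),interpolation=2),cv2.resize(a['color'][220:310,230:350],(400,200),interpolation=2)])])
cv2.imwrite('pics/p4.png',im[:,:,::-1])
p=np.array([.478,-.369,.004,.245])
o=[(s,pick(s,'scraper',None,SCR,p)) for s in (a,b)];print([x[1][0] for x in o])
print(fit([(s,m[1]) for s,m in o if m[0]>.4],SCR,p))
rows([(tcp(.261),TP,4)],50)
E
```

```text
23.38 [0.3399 0.4162 0.317 ] [[0.196, 0.85, 0.489], [0.981, -0.169, -0.099], [-0.002, 0.499, -0.867]] [ 0.91  0.04  1.64 -0.49  1.25  1.21] 0.05027073152805204 0.0 [ 1.  -0.2 -0.1]
[np.float64(0.907498822478728), np.float64(0.8701194677592393)]
(array([ 4.76256902e-01, -3.69130429e-01, -1.93218379e-04,  2.42810688e-01]), np.float64(0.07595386169192347))
[[0, 0.5, 19, 0, 0, 0, 50], [0, 0.5, 19, 0, 0, -0.001, 50], [0, 0.5, 19, 0, 0, 0, 50], [0, 0.5, 19.5, 0, 0, -0.001, 50]]
end [0.3797 0.408  0.253 ] max shift 19.5 turn 0.001 n 4
```

View pics/p4.png

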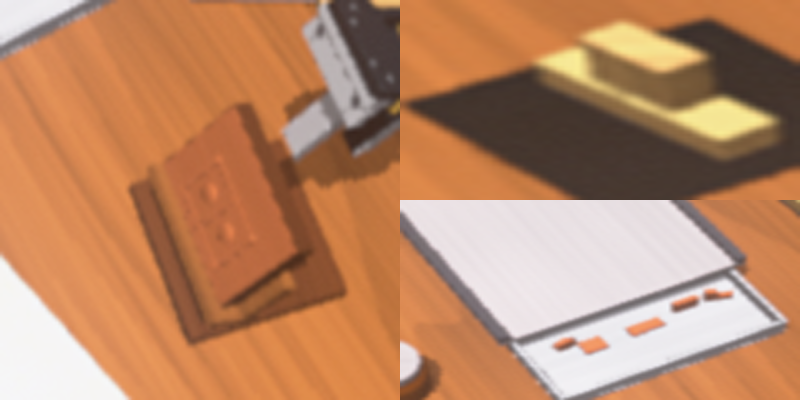

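The scraper stands on its mat, the five offcuts lie in the tray, and the fingers line up above the plaque's top edge. I descend and grip.

step_arm(
  commands=[
    [[0,0.5,19,0,0,0,50],[0,0.5,19,0,0,0,50],[0,0.5,19,0,0,0,50],[0,0.5,19,0,0,0,50],[0,0,0,0,0,0,50],[0,0,0,0,0,0,50]],
  ],
)

```text
time: 24.32
tool_pos: [0.3791, 0.4091, 0.253]
ee_rot: [2.618, -0.001, 1.374]
wrist_force: [-0.3, 0.4, 0.5]
width: 0.0501
finger_force: 0.0
```

step_arm(
  commands=[
    [[0,0,0,0,0,0,30],[0,0,0,0,0,0,10],[0,0,0,0,0,0,10],[0,0,0,0,0,0,10],[0,0,0,0,0,0,10],[0,0,0,0,0,0,10]],
  ],
)

```text
time: 25.08
tool_pos: [0.3804, 0.4088, 0.2548]
ee_rot: [2.613, -0.002, 1.374]
wrist_force: [5.0, -2.3, 2.2]
width: 0.016
finger_force: 29.9
```

```bash
python3 - <<'E'
from plan import *
rows([(tcp(.331),TP,4),([.548,-.003,.39],down(0),14)],10,(tcp(.261),TP))
E
```

```text
[[0, 0, -17.5, 0, 0, 0, 10], [0, 0, -17.5, 0, 0, 0, 10], [0, 0, -17.5, 0, 0, 0, 10], [0, 0, -17.5, 0, 0, 0, 10], [-26.5, 20, 5.5, 0.037, 0.004, -0.014, 10], [-26.5, 20, 4.5, 0.037, 0.004, -0.014, 10], [-27, 19.5, 3.5, 0.037, 0.004, -0.014, 10], [-27.5, 19.5, 3, 0.037, 0.004, -0.014, 10], [-27.5, 19, 2, 0.037, 0.004, -0.014, 10], [-28, 19, 1, 0.037, 0.004, -0.014, 10], [-28, 18.5, 0.5, 0.037, 0.004, -0.014, 10], [-28.5, 18, -0.5, 0.038, 0.003, -0.013, 10], [-28.5, 17.5, -1.5, 0.037, 0.004, -0.013, 10], [-29, 17, -2, 0.038, 0.003, -0.014, 10], [-29, 16.5, -2.5, 0.038, 0.004, -0.013, 10], [-29.5, 16, -3.5, 0.037, 0.003, -0.014, 10], [-29.5, 16, -4, 0.038, 0.004, -0.013, 10], [-29.5, 15, -5, 0.037, 0.003, -0.014, 10]]
end [ 0.548  -0.0029  0.3899] max shift 29.5 turn 0.038 n 18
```

step_arm(
  commands=[
    [[0,0,-17.5,0,0,0,10],[0,0,-17.5,0,0,0,10],[0,0,-17.5,0,0,0,10],[0,0,-17.5,0,0,0,10],[-26.5,20,5.5,0.037,0.004,-0.014,10],[-26.5,20,4.5,0.037,0.004,-0.014,10],[-27,19.5,3.5,0.037,0.004,-0.014,10],[-27.5,19.5,3,0.037,0.004,-0.014,10],[-27.5,19,2,0.037,0.004,-0.014,10],[-28,19,1,0.037,0.004,-0.014,10],[-28,18.5,0.5,0.037,0.004,-0.014,10],[-28.5,18,-0.5,0.038,0.003,-0.013,10],[-28.5,17.5,-1.5,0.037,0.004,-0.013,10],[-29,17,-2,0.038,0.003,-0.014,10],[-29,16.5,-2.5,0.038,0.004,-0.013,10],[-29.5,16,-3.5,0.037,0.003,-0.014,10],[-29.5,16,-4,0.038,0.004,-0.013,10],[-29.5,15,-5,0.037,0.003,-0.014,10],[0,0,0,0,0,0,10],[0,0,0,0,0,0,10]],
  ],
)

```text
time: 27.58
tool_pos: [0.547, -0.0016, 0.3888]
ee_rot: [-3.14, -0.001, 1.571]
wrist_force: [-0.7, 0.1, -1.8]
width: 0.0157
finger_force: 30.0
```

```bash
python3 - <<'E'
from plan import *
from fit import *
st()
a=eyes.snapshot('scene');b=eyes.snapshot('top')
p=np.array([.548,-.003,.129,0])
m=pick(a,'plaque',None,PLQ,p);print(m[0]);
for z in(.125,.13,.135): print(fit([(a,m[1])],PLQ,[.548,-.003,z,0],0,(0,1,3)))
im=cv2.resize(a['color'][120:270,190:390],(800,600),interpolation=2);cv2.imwrite('pics/p5.png',im[:,:,::-1])
E
```

```text
27.57 [ 0.547  -0.0016  0.3888] [[-0.001, 1.0, -0.002], [1.0, 0.001, 0.001], [0.001, -0.002, -1.0]] [-0.11  0.08  1.4   0.    1.65 -0.11] 0.0157066991198326 29.987312257289886 [-0.7  0.1 -1.8]
0.641540516473731
(array([ 0.54492416, -0.00209951,  0.125     ,  0.00208957]), np.float64(0.3029323620268337))
(array([0.54636217, 0.00091782, 0.13      , 0.00180407]), np.float64(0.30497454119198497))
(array([0.54789902, 0.00368128, 0.135     , 0.00388459]), np.float64(0.3075131890121884))
```

View pics/p5.png

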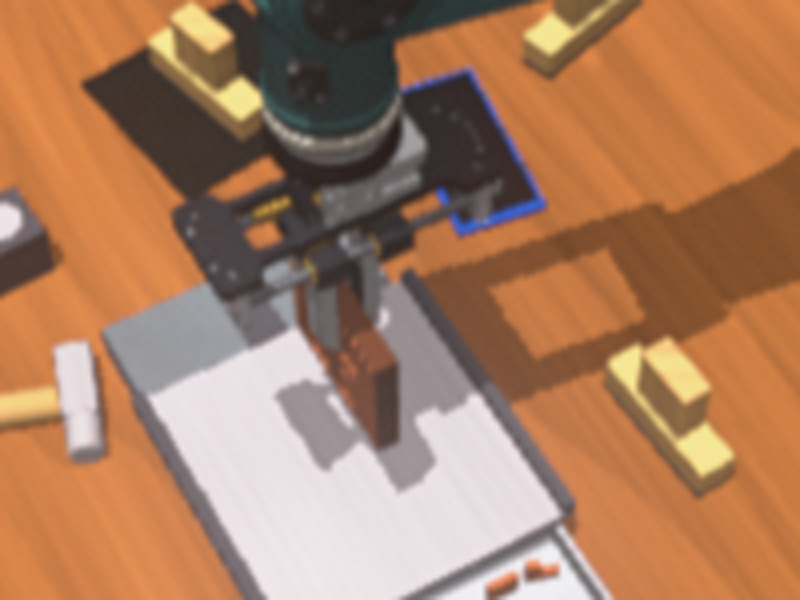

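The plaque hangs upright over the middle of the plate. I lower it with force checks.

step_arm(
  commands=[
    [[0,0,25,0,0,0,10],[0,0,25,0,0,0,10],[0,0,20,0,0,0,10],[0,0,8,0,0,0,10],[0,0,0,0,0,0,10],[0,0,0,0,0,0,10]],
  ],
)

```text
time: 28.48
tool_pos: [0.5475, -0.002, 0.3128]
ee_rot: [3.139, -0.0, 1.571]
wrist_force: [-0.5, 0.6, -1.9]
width: 0.0159
finger_force: 30.0
```

step_arm(
  commands=[
    [[0,0,1.5,0,0,0,10],[0,0,1.5,0,0,0,10],[0,0,0,0,0,0,10]],
  ],
)

```text
time: 28.85
tool_pos: [0.5472, -0.0022, 0.3085]
ee_rot: [-3.142, -0.0, 1.571]
wrist_force: [-0.9, -0.0, -2.5]
width: 0.0156
finger_force: 30.0
```

step_arm(
  commands=[
    [[0,0,1,0,0,0,10],[0,0,1,0,0,0,10],[0,0,0,0,0,0,10]],
  ],
)

```text
time: 29.22
tool_pos: [0.5472, -0.0022, 0.3064]
ee_rot: [-3.141, -0.0, 1.571]
wrist_force: [-0.8, -0.9, -2.7]
width: 0.0158
finger_force: 30.0
```

step_arm(
  commands=[
    [[0,0,1,0,0,0,10],[0,0,0,0,0,0,10]],
  ],
)

```text
time: 29.48
tool_pos: [0.5472, -0.0022, 0.3054]
ee_rot: [-3.141, -0.0, 1.571]
wrist_force: [-1.1, 0.1, -2.2]
width: 0.0159
finger_force: 30.0
```

step_arm(
  commands=[
    [[0,0,1,0,0,0,10],[0,0,0,0,0,0,10]],
  ],
)

```text
time: 29.72
tool_pos: [0.5472, -0.0022, 0.3045]
ee_rot: [-3.141, -0.0, 1.571]
wrist_force: [-0.1, -0.0, -2.5]
width: 0.0159
finger_force: 30.0
```

step_arm(
  commands=[
    [[0,0,1,0,0,0,10],[0,0,0,0,0,0,10]],
  ],
)

```text
time: 29.98
tool_pos: [0.5472, -0.0022, 0.3034]
ee_rot: [-3.141, -0.0, 1.571]
wrist_force: [0.1, 0.2, -2.6]
width: 0.0159
finger_force: 30.0
```

step_arm(
  commands=[
    [[0,0,1,0,0,0,10],[0,0,0,0,0,0,10]],
  ],
)

```text
time: 30.22
tool_pos: [0.5472, -0.0022, 0.3024]
ee_rot: [-3.141, -0.0, 1.571]
wrist_force: [0.6, -0.5, -2.8]
width: 0.0157
finger_force: 30.0
```

```bash
python3 - <<'E'
from plan import *
from fit import *
st()
a=eyes.snapshot('scene')
im=cv2.resize(a['color'][200:260,240:320],(800,600),interpolation=2);cv2.imwrite('pics/p6.png',im[:,:,::-1])
E
```

```text
30.23 [ 0.5472 -0.0022  0.3024] [[-0.0, 1.0, -0.0], [1.0, 0.0, 0.0], [0.0, -0.0, -1.0]] [-0.11  0.12  1.54  0.    1.48 -0.11] 0.0156889475607682 29.987273812294006 [ 0.6 -0.5 -2.8]
```

step_arm(
  commands=[
    [[0,0,1,0,0,0,10],[0,0,0,0,0,0,10]],
  ],
)

```text
time: 30.52
tool_pos: [0.5473, -0.0022, 0.3021]
ee_rot: [3.141, -0.0, 1.571]
wrist_force: [-1.1, -0.1, 0.7]
width: 0.0162
finger_force: 30.0
```

step_arm(
  commands=[
    [[0,0,1,0,0,0,10],[0,0,0,0,0,0,10]],
  ],
)

```text
time: 30.78
tool_pos: [0.5473, -0.0023, 0.302]
ee_rot: [3.14, 0.0, 1.571]
wrist_force: [-2.5, -0.9, 5.2]
width: 0.0161
finger_force: 30.0
```

step_arm(
  commands=[
    [[0,0,1,0,0,0,10],[0,0,0,0,0,0,10]],
  ],
)

```text
time: 31.02
tool_pos: [0.5473, -0.0024, 0.3019]
ee_rot: [3.14, 0.001, 1.571]
wrist_force: [-3.5, -2.2, 7.2]
width: 0.016
finger_force: 30.0
```

step_arm(
  commands=[
    [[0,0,-1.5,0,0,0,10],[0,0,0,0,0,0,10],[0,0,0,0,0,0,18],[0,0,0,0,0,0,24],[0,0,0,0,0,0,40],[0,0,0,0,0,0,40],[0,0,0,0,0,0,40],[0,0,-10,0,0,0,40],[0,0,-30,0,0,0,40],[0,0,-50,0,0,0,40],[0,0,-50,0,0,0,40],[0,0,0,0,0,0,40]],
  ],
)

```text
time: 32.52
tool_pos: [0.5473, -0.0022, 0.4479]
ee_rot: [3.13, 0.001, 1.571]
wrist_force: [-0.0, -0.2, 0.5]
width: 0.0403
finger_force: 0.0
```

step_arm(
  commands=[
    [[0,-50,-10,0,0,0,40],[0,-50,-10,0,0,0,40],[0,-50,0,0,0,0,40],[0,-50,0,0,0,0,40],[0,0,0,0,0,0,40],[0,0,0,0,0,0,40]],
  ],
)

```text
time: 33.28
tool_pos: [0.3475, -0.0023, 0.4608]
ee_rot: [3.141, -0.0, 1.571]
wrist_force: [-0.5, 0.3, 0.1]
width: 0.0401
finger_force: 0.0
```

```bash
python3 - <<'E'
from plan import *
from fit import *
st()
a=eyes.snapshot('scene');b=eyes.snapshot('top')
for n,q,B,p in [('plaque','plaque',PLQ,[.547,-.003,.044,0]),('scr','scraper',SCR,[.478,-.369,.004,.243])]:
    p=np.array(p);o=[(s,pick(s,q,None,B,p)) for s in (a,b)];print(n,[(round(x[1][0],2) if x[1] else None) for x in o])
    print(fit([(s,m[1]) for s,m in o if m and m[0]>.4],B,p))
# tilt check of the plaque: silhouette cost against tilt
o=[(s,m[1]) for s in (a,b) for m in [pick(s,'plaque',None,PLQ,np.array([.547,-.003,.044,0]))] if m]
print([(t,round(fit(o,PLQ,[.547,-.003,.044,0],t,(0,1,3))[1],3)) for t in(-.3,-.15,0,.15,.3)])
for s in(a,b): print([(np.round(r['xy']).tolist(),round(r['confidence'],2),np.round(at(s,r['xy'],.01),3)[:2].tolist()) for r in models.tip_of(s,'chip1')])
E
```

```text
33.27 [ 0.3475 -0.0023  0.4608] [[-0.0, 1.0, 0.0], [1.0, 0.0, 0.0], [0.0, 0.0, -1.0]] [-0.17 -0.38  1.67  0.    1.85 -0.17] 0.040053069146701946 0.0 [-0.5  0.3  0.1]
plaque [np.float64(0.0), np.float64(0.9)]
(array([ 0.55333743, -0.00560558,  0.01526413, -0.00294098]), np.float64(0.0472942190482053))
scr [np.float64(0.87), np.float64(0.85)]
(array([ 0.47653692, -0.36843224, -0.00153274,  0.26494441]), np.float64(0.1010493435521273))
[(-0.3, np.float64(0.684)), (-0.15, np.float64(0.625)), (0, np.float64(0.538)), (0.15, np.float64(0.638)), (0.3, np.float64(0.699))]
[([245.0, 144.0], 0.64, [0.471, -0.358]), ([313.0, 265.0], 0.55, [0.502, 0.112]), ([325.0, 261.0], 0.54, [0.469, 0.119]), ([274.0, 281.0], 0.51, [0.614, 0.103]), ([377.0, 352.0], 0.44, [0.487, 0.391]), ([303.0, 278.0], 0.42, [0.543, 0.132]), ([285.0, 286.0], 0.4, [0.597, 0.129])]
[([230.0, 168.0], 0.54, [0.602, 0.111]), ([225.0, 172.0], 0.45, [0.593, 0.122]), ([222.0, 190.0], 0.4, [0.548, 0.127])]
```

```bash
python3 -c "
from bench import robot
print(robot.close_job())"
```

```text
the job is handed in; nothing more can be done
None
```

I handed the job in at about 33 s of the 72 s; no verdict came back. By the cameras all five offcuts are in the tray, the scraper stands on its mat, and the plaque stands upright in the middle of the plate. The plaque's final tilt was checked clearly only in the top view.

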